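# Catch the gravity shuttle with the lacquered caps

## Robot

A 6-joint arm with a two-finger parallel gripper is mounted at the origin on the work surface. World frame = base frame: x ahead of the robot, y to its left, z up, the work surface at z = 0. Lengths are in m, angles in rad, forces in N, time in s.
With the tool pointing down it reaches from about 0.3 to 0.85 m from the base axis. Payload 5.4 kg.
Tool frame: the origin (TCP) lies at the very end of the fingers, on their centre line; the grasp point (between the pads) lies 19 mm behind it; z points along the fingers, y is the line along which they close (so a half turn about z gives the same grasp; the last joint's range is limited). The gripper opens to 85 mm and grips with 20 to 120 N. Pads are 22 mm wide; open, the fingers measure 114 mm over their backs; the gripper's body (76 mm by 85 mm) begins 54 mm behind the grasp point. The pads swing forward as they close: fully open they stand 13 mm farther back than shut.
Start: joints at [-0.21, 0.158, 1.597, -0, 1.386, -0.21], TCP at [0.575, -0, 0.231] pointing down, gripper open.
Joint ranges: [-2.91, 2.91], [-0.94, 2.29], [0.18, 2.7], [-1.29, 4.43], [0.17, 2.64], [-3, 3]. Speed limits (rad/s): [2.57, 2.57, 3.14, 3.14, 3.14, 3.14].

## Interface

Orientations are given as a rotation vector (axis times angle).
In Python, from cell import r, cams, models gives the robot as it stands. The module is installed in compiled form; this text tells all that it offers. Calls block until the motion is done:
- r.move_pose(position, orientation): joint-space move of the TCP to a pose.
- r.move_linear(position, rotation=None, max_speed=0.15): straight line of the TCP; rotation=None keeps the orientation; max_speed is the mean speed in m/s.
- r.move_j(angles): joint-space move.
- r.move_gripper(opening, newtons=None): finger opening in m; newtons is the grip in N (None keeps the last); returns when the fingers have stopped.
- r.wait(seconds).
- r.inverse_kinematics(position, orientation): joint angles nearest the present ones, or None.
- cams.capture(name): name is "scene" or "side" or "wrist"; returns a dict with "image" (400x640x3 uint8, blue, green, red), "vertical_fov" (degrees; the focal length in pixels is half the picture's height over the tangent of half this angle, whatever the lens; pixels are square), "cx", "cy" (the principal point, pixels), "dist_coeffs" ([k1, k2, p1, p2, k3] as OpenCV has them; the pictures are not rectified), "rvec" (rotation vector, rad) and "tvec" (3), from world to camera coordinates, as OpenCV has them; the wrist camera has in their place "T_tool_cam" (4x4, takes a point from camera to tool coordinates, whose origin is the TCP and whose axes are the flange's). Camera axes: x right, y down, z forward; pixel columns grow to the right and rows downward; lengths in m; the calibration is good to about 2 mm. A picture is of the moment at which its call begins: read the wrist's pose just before it. There is no depth.
A pose or a line that the arm cannot do raises r.MotionError and nothing moves.
- r.finish_job(): hands the job in; it is judged then, once.
Trained networks look in the newest picture that a camera, given by its name, has taken for a name from the list of things; names that differ only in an ending like _2 or _b are one class to them, and where a whole thing is asked for, a point or a joint stands for the part that bears it (a point fixed in the world has none). Each returns a list of dicts, best first, with "conf" (0 to 1); they miss things now and then, are a little off and sometimes report something else, mostly with a low value. They report only what shows in the picture. A call takes as long as a camera call.
- models.boxes_of(camera, query): "rect" ([left, top, right, bottom] in pixels, round what is visible of it).
- models.masks_of(camera, query): "pixels" (400x640 bool, what is visible of it) and "rect" ([left, top, right, bottom] in pixels, round what is visible of it).
Readings, each from a call of its own:
- r.get_time_s(): time.
- r.get_joints(): joint angles.
- r.get_joint_vel(): joint speeds.
- r.get_tau(): joint torques, N m.
- r.get_ee_pos(): TCP position.
- r.get_ee_rot(): TCP orientation.
- r.get_contact_force(): force on the tool from outside, world axes, zero at the start.
- r.get_moment(): the same for the moment, N m.
- r.get_opening(): finger opening in m.
- r.get_gripper_force(): force on a finger pad.
Only numpy, scipy, OpenCV 4.12 (cv2) and the standard library are available. Lean on these libraries where they do the work, as an engineer would, in place of code of your own. Each camera call takes 0.05 s, during which the arm holds its last target. There are 200 camera calls.

## Task

On the little gravity track, pull the red bolt knob back so that the shuttle with the two standing black caps rolls away, and let it run freely, untouched, past the yellow line. Then catch it softly at its orange plate, bring it to a standstill and keep it still for a second before its front edge reaches the red line, and after that ease it down onto the rubber end buffer and let go. The caps must stay standing on the shuttle without rocking, the shuttle must not slam into the buffer, and the other things on the bench stay where they are.

Things in the scene. Friction and masses are not known exactly. Their poses are not given: they have to be found in the camera images.
- track: Fixed gravity track, two aluminium bars with grey rollers, 650 mm long, 82 mm wide, sloping down towards its own -y by 24 mm per metre. Origin on the table at its middle, z up; x points away from the robot (yaw within 0.25 rad). The shuttle waits at the +y end; at the -y end is a black rubber buffer, top 70 mm above the table. The bolt's grey housing stands on the -x side.
- yellow_line (a point): Middle of the yellow line across both bars, at track y = +85 mm, at the height of the shuttle's bed top when its front edge is there. The edge is at the line when the shuttle's origin is at track y = +160 mm.
- red_line (a point): The same for the red line, at track y = -205 mm: the shuttle's front edge is there when its origin is at track y = -130 mm.
- buffer (a point): Middle of the uphill face of the rubber end buffer, at track y = -235 mm, 30 mm beyond the red line; the shuttle's front edge stops here.
- shuttle: Blue wheeled shuttle that rides only along the track, axes parallel to the track's, bed level. Origin: centre of the bed's top face, at the start at track (0, +260, 78) mm, at the buffer (0, -160, 68) mm after 420 mm of travel. Bed 90 (x) by 150 (y) by 12 mm; front edge 75 mm towards -y of the origin. Only the bolt holds it at the start, only the buffer at the end.
- plate (a point): Middle of the top edge of the front face of the orange catch plate, upright on the shuttle's bed: 60 mm wide (x), 12 mm thick, 80 mm tall, front face 72 mm towards -y of the shuttle's origin. Shuttle mass 0.52 kg nominal (true 20 % less to 30 % more) plus caps, drag 0.80 N s/m, friction 0.01 N: time constant about 0.75 s, free speed rising to about 0.165 m/s (0.13 to 0.21).
- bolt (a joint): Travel of the release bolt in m: 0 closed (its 12 mm steel bar lies across a front corner of the bed, 15 mm over), up to 0.030 pulled back towards the track's -x. The shuttle is free from about 0.016. It stays where it is left; friction 1.5 N plus 4 N s/m.
- bolt_knob (a point): Top centre of the upright red knob on the bolt: 22 mm diameter, 39 mm tall above the bar, top 116 mm above the table; at the start at track x = -80, y = +178.5 mm. It moves with the bolt. 39 mm are free in x between the knob and the orange plate; the bed (top at 78 mm) lies beside it.
- cap_a: Black lacquered cap standing upright on a round foot of 17 mm diameter on the shuttle's bed: 32 mm diameter, 90 mm tall, 40 g, origin at the centre of its foot, z up. It topples if tilted by about 0.17 rad and rocks if the shuttle is stopped hard. About 35 mm uphill of the shuttle's origin, 23 mm towards -x.
- cap_b: A second cap like cap_a, 23 mm towards +x of the shuttle's middle.
- foam_tray: Bystander: white foam tray 110 x 300 x 30 mm with black caps in it, beyond the track. Origin at the centre of its underside.
- solvent_pot: Bystander: steel pot with yellow label, 108 mm diameter, 124 mm tall, beyond the track. Origin at the centre of its underside.
- swab_jar: Bystander: small white jar with blue lid, 56 mm diameter, 70 mm tall, on the robot's side, right. Origin at the centre of its underside.
- brush: Bystander: small brush lying on the robot's side of the track, right. Origin under its middle.

How it is judged:
By the outcome, as a careful person would: the job done as asked, in the order asked, and still so for the second after the job is handed in, with the robot touching nothing.
It also fails if it takes over 45 s, if anything falls off the work surface, if the arm or the gripper's body presses on something with over 40 N, if the wrist force passes 120 N, or if a joint passes its speed limit or range.

## Working session

There is one attempt and no reset: what is moved stays moved. The work goes in short steps, each a Python script; the robot and the scene stay as the last script left them, time stands still between calls to the robot, and variables do not carry over. Pictures are saved under pics/ and viewed, at most 10 in all, crops included, and the job is handed in when it is done.

```bash
mkdir -p pics; ls
cat > h.py <<'E'
import numpy as np, cv2
from cell import r, cams, models
def K(c):
    f=200/np.tan(np.radians(c["vertical_fov"])/2)
    return np.array([[f,0,c["cx"]],[0,f,c["cy"]],[0,0,1.]])
def ext(c,pos=None,rot=None):
    if "rvec" in c:
        return cv2.Rodrigues(np.array(c["rvec"],float))[0],np.array(c["tvec"],float).ravel()
    T=np.eye(4);T[:3,:3]=cv2.Rodrigues(np.array(rot,float))[0];T[:3,3]=pos
    M=np.linalg.inv(T@np.array(c["T_tool_cam"]));return M[:3,:3],M[:3,3]
def proj(c,P,e=None):
    R,t=e or ext(c)
    return cv2.projectPoints(np.array(P,float).reshape(-1,1,3),cv2.Rodrigues(R)[0],t,K(c),np.array(c["dist_coeffs"],float))[0].reshape(-1,2)
def onplane(c,uv,z,e=None):
    R,t=e or ext(c)
    n=cv2.undistortPoints(np.array(uv,float).reshape(-1,1,2),K(c),np.array(c["dist_coeffs"],float)).reshape(-1,2)
    d=np.c_[n,np.ones(len(n))]@R; o=-R.T@t
    return o+d*((z-o[2])/d[:,2])[:,None]
E
python3 - <<'E'
from h import *
import pickle
S={}
for n in ["scene","side","wrist"]:
    p=r.get_ee_pos();q=r.get_ee_rot()
    c=cams.capture(n);c=dict(c);S[n]=(c,p,q);cv2.imwrite(f"pics/{n}0.png",c["image"])
    e=ext(c,p,q); print(n,c["vertical_fov"],"cam at",-e[0].T@e[1])
    for k in ["bolt_knob","plate","cap_a","track","shuttle","yellow_line","buffer"]:
        try: print(k,[(np.round(b["rect"]).tolist(),round(b["conf"],2)) for b in models.boxes_of(n,k)][:3])
        except Exception as x: print(k,x)
pickle.dump(S,open("s.pkl","wb"))
print(r.get_time_s(),p,q)
E
```

```text
pics
scene 49.74470498887928 cam at [1.22073314 0.73956515 0.90709504]
bolt_knob []
plate []
cap_a [([391.0, 238.0, 407.0, 269.0], 0.58), ([378.0, 248.0, 392.0, 279.0], 0.55)]
track [([261.0, 170.0, 412.0, 300.0], 0.62), ([391.0, 240.0, 406.0, 270.0], 0.34)]
shuttle [([352.0, 224.0, 411.0, 291.0], 0.67)]
yellow_line [([257.0, 170.0, 412.0, 300.0], 0.66)]
buffer [([259.0, 168.0, 413.0, 302.0], 0.68), ([379.0, 248.0, 394.0, 282.0], 0.3)]
side 56.822774525751264 cam at [0.4021413  0.80652987 0.78108002]
bolt_knob [([321.0, 245.0, 347.0, 265.0], 0.74), ([373.0, 188.0, 434.0, 209.0], 0.42)]
plate [([265.0, 228.0, 321.0, 308.0], 0.74), ([270.0, 162.0, 365.0, 314.0], 0.32)]
cap_a [([272.0, 257.0, 285.0, 285.0], 0.88), ([295.0, 260.0, 311.0, 289.0], 0.69)]
track [([267.0, 164.0, 361.0, 316.0], 0.84)]
shuttle [([268.0, 229.0, 321.0, 306.0], 0.87)]
yellow_line [([403.0, 144.0, 419.0, 166.0], 0.69), ([269.0, 160.0, 361.0, 314.0], 0.57)]
buffer [([268.0, 159.0, 363.0, 315.0], 0.72)]
wrist 65.89530942212114 cam at [0.57467819 0.07034145 0.3734465 ]
bolt_knob []
plate []
cap_a []
track [([207.0, 0.0, 378.0, 348.0], 0.88)]
shuttle [([204.0, 1.0, 380.0, 349.0], 0.27)]
yellow_line [([199.0, 0.0, 379.0, 348.0], 0.59)]
buffer [([200.0, 0.0, 382.0, 355.0], 0.66), ([447.0, 227.0, 583.0, 320.0], 0.59)]
1.2 [ 5.74995610e-01 -9.98459006e-06  2.31320518e-01] [2.22139855e+00 2.22145159e+00 7.46509794e-05]
```

Run:
```python
import cv2
a=cv2.imread("pics/side0.png")[130:330,220:460];b=cv2.imread("pics/scene0.png")[150:310,240:430]
cv2.imwrite("pics/side_c.png",cv2.resize(a,None,fx=3,fy=3,interpolation=cv2.INTER_CUBIC))
```

```text
(no output)
```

View pics/side_c.png

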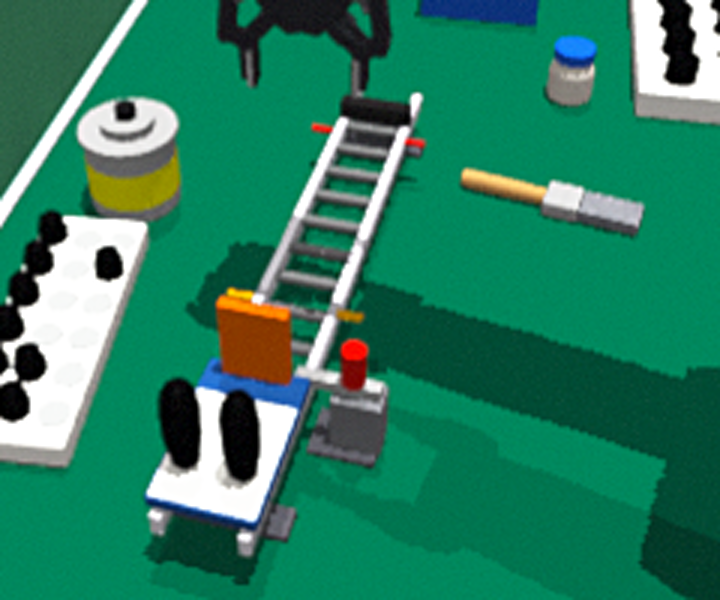

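View pics/wrist0.png

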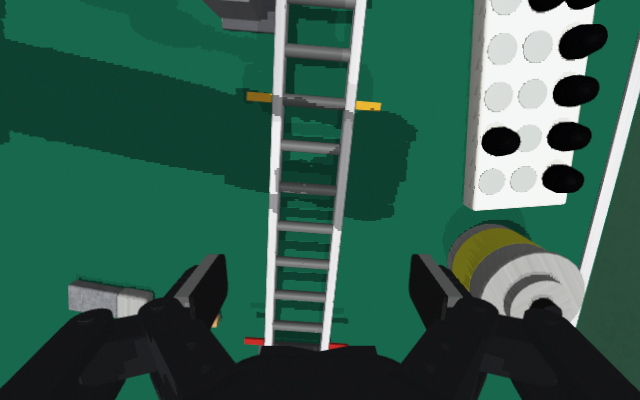

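The side view shows the shuttle at the near end with its orange plate at about px (305,245). The red knob's top is at px (338,246) and the buffer is at the far end. In the wrist view the yellow tabs are at (247,97) and (381,106), and the red tabs at (245,341) and (347,346). Next I fit the track pose.

```bash
cat > fit.py <<'E'
from h import *
import pickle
from scipy.optimize import least_squares
S=pickle.load(open("s.pkl","rb"))
cr=lambda *a:np.array(a,float)/3+[220,130]
def W(p,P):
    x,y,a=p[:3];P=np.array(P,float).reshape(-1,3)/1000
    return np.c_[x+np.cos(a)*P[:,0]-np.sin(a)*P[:,1],y+np.sin(a)*P[:,0]+np.cos(a)*P[:,1],P[:,2]]
if __name__=="__main__":
    sc,ss=S["side"][0],S["wrist"]
    fix=[[-80,178.5,116],[30,188,158],[-30,188,158],[30,200,78],[-30,200,78],[45,335,78],[-45,335,78]]
    fuv=cr([354,347],[218,297],[291,306],[222,370],[291,383],[150,497],[256,521])
    tuv=cr([229,293],[362,317],[313,127],[424,146])
    wuv=np.array([[381,106],[247,97],[347,346],[245,341.]])
    ew=ext(*ss)
    def res(p):
        w,h=p[3:5];T=[[w,85,h],[-w,85,h],[w,-205,h-7],[-w,-205,h-7]]
        a=proj(sc,W(p,fix))-fuv;b=proj(sc,W(p,T))-tuv;c=(proj(ss[0],W(p,T),ew)-wuv)*.6
        c[2]*=0 # right red tab hidden by gripper
        return np.r_[a,b,c].ravel()
    s=least_squares(res,[.56,.15,0,60,50],x_scale=[.01,.01,.01,1,1],loss="soft_l1")
    print(s.x,np.round(res(s.x).reshape(-1,2),1).tolist())
    np.save("track.npy",s.x[:3]); p=s.x
    print("knob",W(p,fix[0]),"shuttle",W(p,[0,260,78]),"end",W(p,[0,-160,68]))
    for n,b in (("side",(321,245,347,265)),): print(proj(sc,W(p,[[-80,178.5,116],[-80,178.5,77]])))
E
python3 fit.py
```

```text
[ 5.64529442e-01 -3.05601568e-03 -7.65437550e-02  6.53881857e+01
  5.65711856e+01] [[0.2, 0.1], [1.0, -1.2], [0.3, 0.3], [-0.0, 0.4], [-0.4, 0.8], [-1.8, -0.6], [0.3, 0.5], [-0.2, -0.5], [0.3, 0.1], [-0.4, -0.1], [0.1, -0.6], [-0.3, 0.7], [0.1, -0.3], [0.0, 0.0], [0.4, -0.6]]
knob [[0.49841341 0.18103885 0.116     ]] shuttle [[0.58441139 0.25618269 0.078     ]] end [[ 0.5522944  -0.16258753  0.068     ]]
[[338.24922312 245.75582951]
 [338.02222579 256.50918348]]
```

```bash
cat >> h.py <<'E'
tr=lambda:np.load("track.npy")
def tw(x,y,z):  # track mm -> world m
    from fit import W
    return W(tr(),[x,y,z])[0]
def rot():
    a=tr()[2];Rz=cv2.Rodrigues(np.array([0,0,a]))[0]
    R0=cv2.Rodrigues(np.array([1,1,0])*np.pi/np.sqrt(2))[0]
    return cv2.Rodrigues(Rz@R0)[0].ravel()
E
timeout 120 python3 - <<'E'
from h import *
import threading,time
T=r.get_time_s();r.move_gripper(0.034,20);print("grip t",r.get_time_s()-T,r.get_opening())
log=[];stop=False
def poll():
    while not stop:
        try: log.append((r.get_time_s(),r.get_ee_pos()[1]))
        except Exception as e: log.append(repr(e));break
        time.sleep(.001)
T=r.get_time_s();p=tw(-80,60,180);r.move_pose(p,rot());print("move_pose",r.get_time_s()-T,p,r.get_ee_pos())
th=threading.Thread(target=poll);th.start()
T=r.get_time_s();p2=tw(-80,176,150);r.move_linear(p2,max_speed=.1);t2=r.get_time_s()
stop=True;th.join();print("lin",t2-T,np.linalg.norm(p2-p)/.1,r.get_ee_pos()-p2)
print(len(log),log[::max(1,len(log)//25)])
p=r.get_ee_pos();q=r.get_ee_rot();c=cams.capture("wrist");cv2.imwrite("pics/w1.png",c["image"])
e=ext(c,p,q);print(proj(c,[tw(-80,178.5,116),tw(-80,167.5,116),tw(-80,189.5,116),tw(30,188,158),tw(-30,188,158)],e))
print([b["rect"] for b in models.boxes_of("wrist","bolt_knob")],r.get_time_s(),r.get_joints())
E
```

```text
grip t 0.55 0.03402581791347045
move_pose 0.5417000000000001 [0.48935183 0.06288582 0.18      ] [0.48918675 0.06312714 0.18007989]
lin 1.35 1.1981652640600127 [ 0.0001905  -0.00042782  0.00019361]
2 [(2.2917, np.float64(0.06312714362931401)), (3.6417, np.float64(0.17811835040187715))]
[[318.08456961 228.99485171]
 [318.11296467 245.62838986]
 [318.05521628 211.80519139]
 [550.71313406 241.43476066]
 [424.31995078 241.83399144]]
[[284.8, 194.5, 385.2, 242.1]] 3.7417 [ 1.14737003e-01  1.18050062e-01  1.80836054e+00 -9.31983610e-05
  1.21491727e+00  1.92048765e-01]
```

View pics/w1.png

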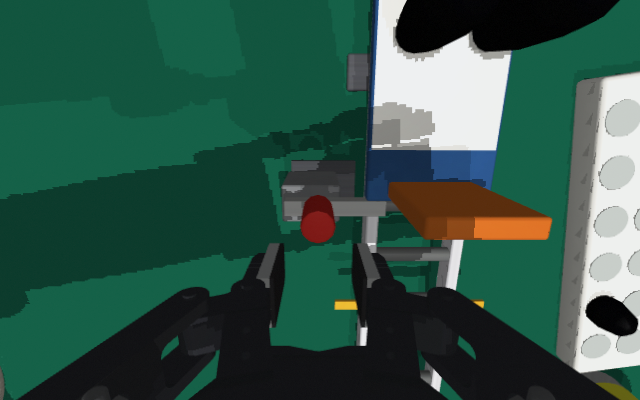

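The wrist picture shows the knob's top at (318,227), where my fit predicts (318,229). The plate's front top edge runs from (427,239) to (550,238), within 3 px of its prediction, so the pose is good. Next I lower the open fingers around the knob and gather data on move timing.

```bash
timeout 120 python3 - <<'E'
from h import *
lim=np.array([2.57,2.57,3.14,3.14,3.14,3.14]);q0=np.array([-0.21,0.158,1.597,0,1.386,-0.21])
q1=np.array(r.inverse_kinematics(tw(-80,60,180),rot()));d=abs(q1-q0);print("dq",d,"d/lim",d/lim)
for tgt,v in ((tw(-80,176,120),.1),(tw(-80,176,88),.04)):
    p=r.get_ee_pos();T=r.get_time_s();r.move_linear(tgt,rot(),max_speed=v);print(r.get_time_s()-T,np.linalg.norm(tgt-p)/v,r.get_ee_pos()-tgt)
print(r.get_contact_force(),r.get_opening(),r.get_time_s())
p=r.get_ee_pos();q=r.get_ee_rot();c=cams.capture("wrist");cv2.imwrite("pics/w2.png",c["image"])
c=cams.capture("side");cv2.imwrite("pics/s2.png",cv2.resize(c["image"][180:330,230:400],None,fx=4,fy=4,interpolation=cv2.INTER_CUBIC))
E
```

```text
dq [9.23304265e-02 1.67040038e-01 2.81414203e-01 1.43052676e-08
 1.13781527e-01 1.68874186e-01] d/lim [3.59262360e-02 6.49961237e-02 8.96223576e-02 4.55581772e-09
 3.62361552e-02 5.37815878e-02]
0.4500000000000002 0.3017687291148955 [-0.00024856 -0.00014029 -0.00028702]
0.9500000000000002 0.7928565671654644 [2.42346875e-04 3.17148923e-05 2.52893641e-04]
[ 0.74794825 -0.01281993 -0.69558287] 0.033991485864803585 5.1417
```

View pics/s2.png

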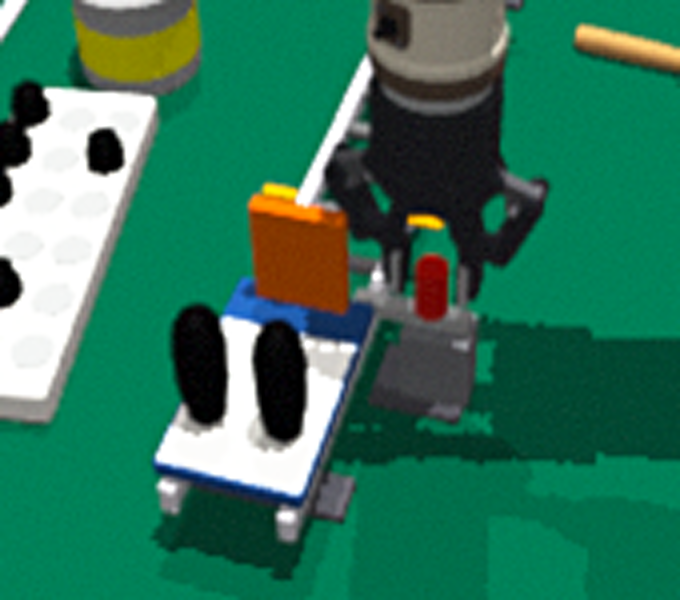

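View pics/w2.png

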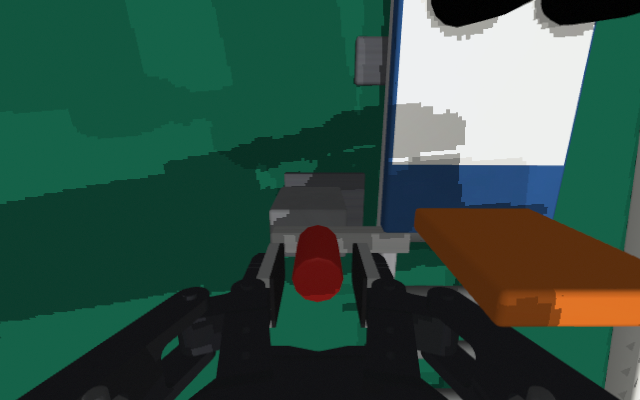

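The wrist view shows the knob's top at (318,280), between the pads at columns 270 and 365. The side view agrees, and nothing else is touched. Before releasing the bolt, I write the shuttle estimator and a robust catch planner, and test both on the stored pictures.

```bash
cat > catch.py <<'E'
from h import *
from scipy.optimize import least_squares
def orange(img):
    h=cv2.cvtColor(img,cv2.COLOR_BGR2HSV)
    m=cv2.inRange(h,(6,150,60),(16,255,255))
    n,l,st,_=cv2.connectedComponentsWithStats(m)
    return (l==1+st[1:,4].argmax()).astype(np.uint8) if n>1 else m*0
def box(s): # plate corners, world, after travel s (mm)
    z=78-.024*s
    return np.array([tw(x,y-s,z+h) for x in(-30,30) for y in(188,200) for h in(0,80)])
def est(c,p,q,lo=-10,hi=400):
    m=orange(c["image"]);e=ext(c,p,q)
    def iou(s):
        b=np.zeros((400,640),np.uint8)
        uv=proj(c,box(s),e)
        if abs(uv).max()>5000: return 0
        cv2.fillConvexPoly(b,np.round(cv2.convexHull(uv.astype(np.float32))*16).astype(np.int32),1,shift=4)
        u=(b|m).sum();return (b&m).sum()/u if u else 0
    for st in(5,.5,.1):
        g=np.arange(lo,hi,st);v=[iou(s) for s in g];k=int(np.argmax(v));lo,hi=g[k]-st*2,g[k]+st*2
    return g[k],v[k],int(m.sum())
def shuttle(t,M):   # travel, speed (m) at t after release
    t=np.maximum(t,0);tau=M/.8;vi=(M*9.81*.024-.01)/.8;E=np.exp(-t/tau)
    return vi*(t-tau*(1-E)),vi*(1-E)
def fitM(ts,ss,sig=.0007):
    ts,ss=np.array(ts),np.array(ss)
    f=lambda p:np.r_[(shuttle(ts-p[1],p[0])[0]-ss)/sig,(p[0]-.61)/.08]
    r_=least_squares(f,[.6,ts[0]-.9]);return r_.x,f(r_.x)[:-1]*sig
prof={"quint":lambda u:u**3*(10-15*u+6*u*u),"cub":lambda u:u*u*(3-2*u),"cos":lambda u:(1-np.cos(np.pi*u))/2}
def dv(M,t0,tl,s_f,D,T,L,f,ds=0.):
    """launch at clock tl; finger uphill face at plate-travel s_f; -> contact rel speed, travel there"""
    t=np.arange(0,T+1.0,.002);s,v=shuttle(tl-t0+t,M);s=s+ds
    p=s_f+D*f(np.clip((t-L)/T,0,1));k=np.argmax(s>=p)
    if s[k]<p[k]: return 9,9
    pv=np.gradient(p,t);return v[k]-pv[k],s[k]
def plan(M,t0,tmin,s_f,stop_max=.362,dels=np.arange(0,1.3,.025)):
    best=(9,)
    for D in np.arange(.10,min(.24,stop_max-s_f)+1e-9,.02):
        for vm in np.arange(.07,.125,.005):
            T=D/vm
            for d in dels:
                w=0;smin=9
                for f in prof.values():
                    for L in(.01,.07):
                        for ds in(-.0025,.0025):
                            a,s=dv(M,t0,tmin+d,s_f,D,T,L,f,ds);w=max(w,a);smin=min(smin,s)
                            if w>best[0]: break
                if smin>.112 and w<best[0]: best=(w,D,vm,d,smin)
    return best
E
python3 - <<'E'
from catch import *
import time,pickle
c=pickle.load(open("s.pkl","rb"))["wrist"][0]
for n,z in(("w1",150),("w2",88)):
    c["image"]=cv2.imread(f"pics/{n}.png");print(n,est(c,tw(-80,176,z),rot(),-20,60))
for ytcp in (0,20,40):
  print(ytcp,[np.round(proj(c,[tw(0,188-s,158-.024*s),tw(0,188-s,78-.024*s)],ext(c,tw(0,ytcp,118),rot()))[:,1]).tolist() for s in(60,80,100,120)])
for M in(.5,.61,.75):
  for ytcp in (0,25):
    s_f=(188-ytcp-11)/1e3;t=time.time();print(M,ytcp,plan(M,0,.95,s_f),[shuttle(x,M)[0].round(3) for x in(.95,1.2)],time.time()-t)
E
```

```text
w1 (np.float64(-1.6999999999999993), np.float64(0.8964779874213836), 7127)
w2 (np.float64(-1.399999999999999), np.float64(0.9246361746361746), 19595)
0 [[-105.0, -1.0], [-20.0, 42.0], [55.0, 81.0], [121.0, 118.0]]
20 [[-21.0, 41.0], [54.0, 81.0], [121.0, 118.0], [181.0, 153.0]]
40 [[54.0, 81.0], [121.0, 118.0], [181.0, 153.0], [235.0, 186.0]]
0.5 0 (np.float64(0.03663399277360488), np.float64(0.18000000000000002), np.float64(0.07), np.float64(0.325), np.float64(0.20702327106692434)) [np.float64(0.062), np.float64(0.09)] 1.6758368015289307
0.5 25 (np.float64(0.03693195367467966), np.float64(0.2), np.float64(0.07), np.float64(0.07500000000000001), np.float64(0.18398394975145543)) [np.float64(0.062), np.float64(0.09)] 2.0185790061950684
0.61 0 (np.float64(0.04366186954927251), np.float64(0.16000000000000003), np.float64(0.08000000000000002), np.float64(0.275), np.float64(0.20532866804231095)) [np.float64(0.068), np.float64(0.099)] 1.6233034133911133
0.61 25 (np.float64(0.04105905228655357), np.float64(0.2), np.float64(0.08000000000000002), np.float64(0.0), np.float64(0.18810593825557495)) [np.float64(0.068), np.float64(0.099)] 1.7445342540740967
0.75 0 (np.float64(0.054485732001441134), np.float64(0.18000000000000002), np.float64(0.09000000000000002), np.float64(0.15000000000000002), np.float64(0.20858332636464846)) [np.float64(0.073), np.float64(0.109)] 1.352423906326294
0.75 25 (np.float64(0.05041980300718954), np.float64(0.2), np.float64(0.09500000000000003), np.float64(0.0), np.float64(0.1844453516589575)) [np.float64(0.073), np.float64(0.109)] 1.4486653804779053
```

```bash
cat > run.py <<'E'
from catch import *
import json
R=rot();Y=15.;off=.0015
r.move_gripper(.038,20)
wait=tw(0,Y,118);push=tw(-114,176,88)
lim=np.array([2.57,2.57,3.14,3.14,3.14,3.14])
v=.42;Tm=np.linalg.norm(wait-push)/v
rate=abs(np.array(r.inverse_kinematics(wait,R))-np.array(r.inverse_kinematics(push,R)))/Tm*1.9/lim
print("peak rate frac",rate.round(2));assert rate.max()<.8
tp=r.get_time_s();r.move_linear(push,R,max_speed=.12);t1=r.get_time_s()
t0p=tp+.62*.034/.12+.04
r.move_linear(wait,R,max_speed=v);t2=r.get_time_s();print("push",tp,t1,"arrive",t2,"prior t0",t0p)
s_f=(188-Y-11)/1e3
ts=[];ss=[];P=None;imgs=[]
for i in range(14):
    p,q,t=r.get_ee_pos(),r.get_ee_rot(),r.get_time_s();c=cams.capture("wrist");imgs.append(c["image"])
    s,io,n=est(c,p,q,0,200);print(round(t,3),round(s,1),round(io,2),n)
    if io>.6 and n>1500: ts.append(t);ss.append(s/1e3+off)
    if len(ts)>=3 or (i>5 and ts):
        A,B=np.array(ts),np.array(ss)
        g=lambda x:np.r_[(shuttle(A-x[1],x[0])[0]-B)/.0008,(x[0]-.61)/.08,(x[1]-t0p)/.05]
        (M,t0)=least_squares(g,[.61,t0p]).x
        now=r.get_time_s();P=plan(M,t0,now,s_f+off,stop_max=.364);print("M,t0",round(M,3),round(t0,3),"now",now,np.round(P,3))
        if P[0]<9 and P[3]<.1: break
        if ss[-1]>.135: break
if P is None or P[0]>1: P=(9,.18,.085,0,0)
_,D,vm,d,_=P
if d>0: r.wait(float(d))
tl=r.get_time_s()
r.move_linear(tw(0,Y-D*1e3,118-24*D),R,max_speed=float(vm));te=r.get_time_s()
print("launch",tl,"end",te,"D",D,"vm",vm,"force",r.get_contact_force())
p,q=r.get_ee_pos(),r.get_ee_rot();c=cams.capture("wrist");print("after",est(c,p,q,0,420),"finger face",s_f+D)
cv2.imwrite("pics/w3.png",c["image"])
for i,m in enumerate(imgs): cv2.imwrite(f"pics/run{i}.png",m)
c=cams.capture("side");cv2.imwrite("pics/s3.png",cv2.resize(c["image"][130:330,230:400],None,fx=3,fy=3))
print(r.get_time_s())
E
timeout 400 python3 run.py
```

```text
peak rate frac [0.5  0.19 0.26 0.   0.11 0.41]
push 5.4583 5.8917 arrive 6.5167 prior t0 5.673966666666667
6.517 52.3 0.97 1658
6.567 57.4 0.97 3436
6.617 63.0 0.97 5485
M,t0 0.582 5.684 now 6.6667 [0.042 0.2   0.075 0.025 0.201]
launch 6.6917 end 9.5083 D 0.2 vm 0.07500000000000001 force [ 0.5794077  -0.58760455  0.11425587]
after (np.float64(361.60000000000025), np.float64(0.9071645679548415), 10475) finger face 0.362
9.6083
```

```bash
ls -la pics | tail -5
```

```text
-rw-r--r-- 1 agent agent 508512 Nov 30 04:01 side_c.png
-rw-r--r-- 1 agent agent 258042 Nov 30 04:05 w1.png
-rw-r--r-- 1 agent agent 240395 Nov 30 04:05 w2.png
-rw-r--r-- 1 agent agent 228674 Nov 30 04:08 w3.png
-rw-r--r-- 1 agent agent 284840 Nov 30 04:01 wrist0.png
```

View pics/s3.png

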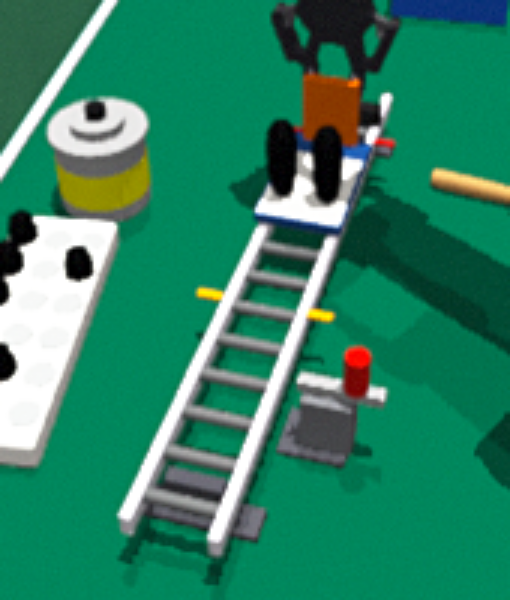

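View pics/w3.png

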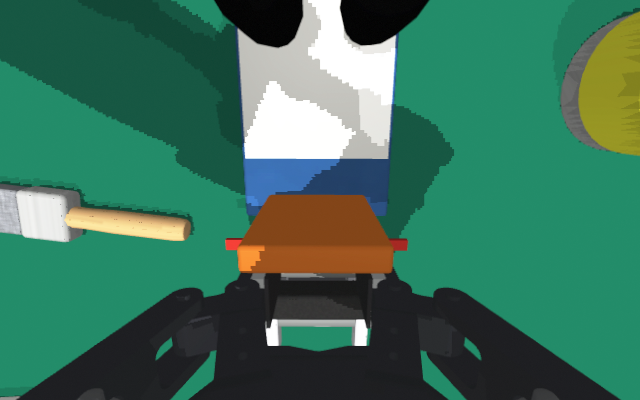

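The side view shows the shuttle stopped short of the red line with both caps upright; the bolt is pulled back. In the wrist view the plate (238–393, 195–272) rests on the pads. I hold for 1.5 s, then ease it down onto the buffer.

```bash
timeout 200 python3 - <<'E'
from catch import *
R=rot();r.wait(1.5)
def see(tag):
    p,q=r.get_ee_pos(),r.get_ee_rot();c=cams.capture("wrist");print(tag,est(c,p,q,330,450)[:2],r.get_contact_force().round(2),r.get_time_s());return c
see("held")
z=lambda y:118-.024*(15-y)
for y,v in((-234,.028),(-249,.008)):
    r.move_linear(tw(0,y,z(y)),R,max_speed=v);see(y)
r.move_linear(tw(0,-262,115),R,max_speed=.04);see("off")
r.move_linear(tw(0,-275,240),R,max_speed=.12)
r.wait(.5);c=see("up");cv2.imwrite("pics/w4.png",c["image"])
c=cams.capture("side");cv2.imwrite("pics/s4.png",cv2.resize(c["image"][110:330,210:450],None,fx=2.5,fy=2.5))
print(r.get_time_s())
E
```

```text
held (np.float64(361.8000000000004), np.float64(0.9064154874555083)) [ 0.53 -0.    0.09] 11.1583
-234 (np.float64(410.60000000000025), np.float64(0.903441102539655)) [-0.45  0.3  -0.13] 13.1083
-249 (np.float64(418.10000000000025), np.float64(0.8995450409463148)) [-0.91  0.83  1.05] 15.1833
off (np.float64(418.30000000000007), np.float64(0.8964959568733154)) [ 0.19 -0.27  0.29] 15.7167
up (np.float64(419.10000000000025), np.float64(0.9030963302752294)) [-0.03 -0.25 -0.54] 17.4667
17.5167
```

View pics/s4.png

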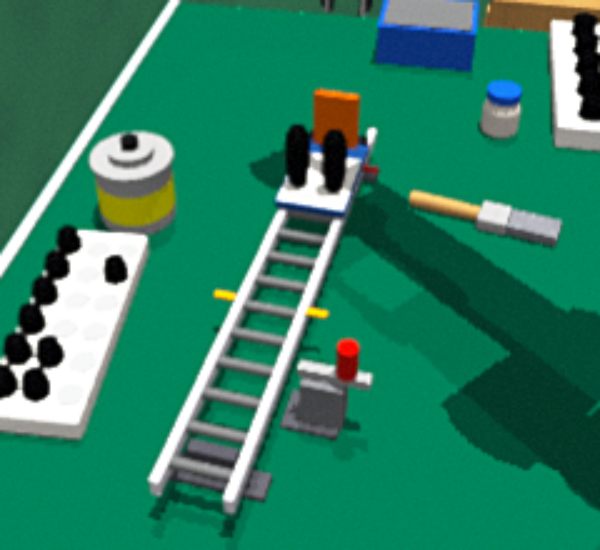

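The shuttle rests on the buffer at about 419 mm of travel, both caps are standing, the bystanders are unmoved and the robot is clear.

```bash
python3 -c "
from cell import r
print(r.finish_job(),r.get_time_s())"
```

```text
the job is handed in; nothing more can be done
the job is handed in; nothing more can be done
```

The job is handed in at about 17.5 s: the shuttle ran free past the yellow line, was caught and held over 1 s about 28 mm before the red line, then eased onto the buffer and let go; both caps stood upright in every picture and the bystanders looked unmoved, but no verdict came back and nothing was seen during the catch itself.

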